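Make up two castor-wheel kits

TASK

Make up the two wheel kits for the next chair: in the middle of each of the two flat aluminium trays lay one large castor wheel flat, then lay one small castor wheel flat on top of it, centred so that it does not overhang the large wheel. The fitter takes the small wheel first, so it must be the upper one. Leave the other parts on the bench (star knob, foot flange, collar, bin of bolts) where they are.

Things in the scene. Friction and masses are not known exactly. Their poses are not given: they have to be found in the camera images.
- large_wheel_1: Large castor wheel lying flat: black rubber tyre, grey hub with five dark holes, steel centre. 62 mm diameter, 28 mm thick, about 0.16 kg, loose. Both large wheels are alike. Origin: centre of the underside, z up.
- large_wheel_2: Large castor wheel lying flat: black rubber tyre, grey hub with five dark holes, steel centre. 62 mm diameter, 28 mm thick, about 0.16 kg, loose. Both large wheels are alike. Origin: centre of the underside, z up.
- small_wheel_1: Small castor wheel lying flat: black tyre, grey hub with five dark holes, steel centre. 40 mm diameter, 24 mm thick, about 0.06 kg, loose. Both small wheels are alike. Origin: centre of the underside, z up.
- small_wheel_2: Small castor wheel lying flat: black tyre, grey hub with five dark holes, steel centre. 40 mm diameter, 24 mm thick, about 0.06 kg, loose. Both small wheels are alike. Origin: centre of the underside, z up.
- kit_tray_1: Kit tray, one of two alike: shallow square aluminium tray, 110 x 110 mm outside, floor 3 mm thick, rim 3 mm wide and 10 mm high above the bench, fixed to the bench. Origin: centre of the underside at bench height, x and y along its sides, z up.
- kit_tray_2: Kit tray, one of two alike: shallow square aluminium tray, 110 x 110 mm outside, floor 3 mm thick, rim 3 mm wide and 10 mm high above the bench, fixed to the bench. Origin: centre of the underside at bench height, x and y along its sides, z up.
- star_knob: Black plastic star knob with five lobes, about 56 mm across and 26 mm high, loose, no hub; origin at the centre of its underside. A bystander: leave it where it lies.
- foot_flange: Dark steel square foot plate 60 x 60 x 6 mm with a square tube stub 30 x 30 mm in the middle, 40 mm high in all, loose; origin at the centre of its underside. A bystander: leave it where it lies.
- collar: Plain bright steel ring, 50 mm outside, 34 mm open hole, 16 mm high, loose; origin at the centre of its underside. A bystander: leave it where it lies.
- bolt_bin: Red plastic open bin 110 x 110 mm, 45 mm high, with bolts in it, fixed; origin at the centre of its underside. Not a kit tray: nothing goes into it.

How it is judged:
At the end, for the whole second after the job is handed in: Each kit tray holds one large wheel flat on its floor, its centre within 15 mm of the tray's centre; on each large wheel lies one small wheel, flat, its centre within 11 mm of the large wheel's centre; all four are released and at rest. Which of two alike wheels goes where is free (((horizontal distance between large_wheel_1 and kit_tray_1 below 0.015 m and horizontal distance between large_wheel_2 and kit_tray_2 below 0.015 m) or (horizontal distance between large_wheel_1 and kit_tray_2 below 0.015 m and horizontal distance between large_wheel_2 and kit_tray_1 below 0.015 m)) and ((horizontal distance between small_wheel_1 and large_wheel_1 below 0.011 m and horizontal distance between small_wheel_2 and large_wheel_2 below 0.011 m) or (horizontal distance between small_wheel_1 and large_wheel_2 below 0.011 m and horizontal distance between small_wheel_2 and large_wheel_1 below 0.011 m)) and height (world z) of each of large_wheel_1, large_wheel_2 below 0.006 m and angle between the z axis of each of large_wheel_1, large_wheel_2, small_wheel_1, small_wheel_2 and the z axis of kit_tray_1, either way round below 0.1 rad and height (world z) of small_wheel_1 between 0.028 and 0.034 m and height (world z) of small_wheel_2 between 0.028 and 0.034 m and linear speed of each of large_wheel_1, large_wheel_2, small_wheel_1, small_wheel_2 below 0.01 m/s and angular speed of each of large_wheel_1, large_wheel_2, small_wheel_1, small_wheel_2 below 0.1 rad/s); the robot touches nothing.
It fails at once if the star knob is moved more than 20 mm (distance of star_knob from where it was at the start of the episode above 0.02 m).
It fails at once if the foot flange is moved more than 20 mm (distance of foot_flange from where it was at the start of the episode above 0.02 m).
It fails at once if the collar is moved more than 20 mm (distance of collar from where it was at the start of the episode above 0.02 m).
It also fails if it takes over 96 s, if anything falls off the work surface, if the arm or the gripper's body presses on something with over 40 N, if the wrist force passes 120 N, or if a joint passes its speed limit or range.

ROBOT

A 6-joint arm with a two-finger parallel gripper is mounted at the origin on the work surface. World frame = base frame: x ahead of the robot, y to its left, z up, the work surface at z = 0. Lengths are in m, angles in rad, forces in N, time in s.
With the tool pointing down it reaches from about 0.325 to 0.9 m from the base axis. Payload 6.1 kg.
Tool frame: the origin (TCP) lies at the centre of the arm's flange, where the gripper is bolted on; the fingertips stand 173 mm ahead of it and the grasp point (between the pads) lies 155 mm ahead of it (tip_reach is the distance from the TCP to the fingertips, in m); z points along the fingers, y is the line along which they close (so a half turn about z gives the same grasp; the last joint's range is limited). The gripper opens to 85 mm and grips with 20 to 120 N. Pads are 22 mm wide; open, the fingers measure 114 mm over their backs; the gripper's body (76 mm by 85 mm) begins 54 mm behind the grasp point. The pads swing forward as they close: fully open they stand 13 mm farther back than shut.
Start: joints at [1.082, 0.22, 1.526, -0, 1.395, -0.126], TCP at [0.222, 0.584, 0.405] pointing down, gripper open.
Joint ranges: [-2.98, 2.98], [-0.91, 2.08], [0.09, 2.57], [-1.24, 4.39], [0.2, 2.65], [-2.68, 2.68]. Speed limits (rad/s): [2.57, 2.57, 3.01, 3.14, 3.14, 3.14].

INTERFACE

Orientations are given as a unit quaternion [x, y, z, w].
In Python, from plant import * gives the robot as it stands. Calls block until the motion is done:
- move_to(position, orientation): joint-space move of the TCP to a pose.
- move_straight(position, rot=None, feed=0.15): straight line of the TCP; rot=None keeps the orientation; feed is the mean speed in m/s.
- set_joints(angles): joint-space move.
- gripper_to(opening): finger opening in m; the grip force is fixed at half the most; returns when the fingers have stopped.
- pause(seconds).
- solve_ik(position, orientation): joint angles nearest the present ones, or None.
- get_image(name): name is "scene" or "top"; returns a dict with "frame" (480x640x3 uint8, red, green, blue), "camera_matrix" (3x3 intrinsics, pixels), "distortion" ([k1, k2, p1, p2, k3] as OpenCV has them; the pictures are not rectified), "xyz" and "attitude" of the camera in the world. Camera axes: x right, y down, z forward; pixel columns grow to the right and rows downward; lengths in m; the calibration is good to about 2 mm. A picture is of the moment at which its call begins. There is no depth.
A pose or a line that the arm cannot do raises IKError and nothing moves.
- finish_job(): hands the job in; it is judged then, once.
Readings, each from a call of its own:
- read_time_s(): time.
- read_joint_pos(): joint angles.
- read_qd(): joint speeds.
- read_joint_torque(): joint torques, N m.
- read_position(): TCP position.
- read_eef_rot(): TCP orientation.
- read_force(): force on the tool from outside, world axes, zero at the start.
- read_wrist_torque(): the same for the moment, N m.
- read_opening(): finger opening in m.
- read_gripper_force(): force on a finger pad.
Only numpy, scipy, OpenCV 4.12 (cv2) and the standard library are available. Lean on these libraries where they do the work, as an engineer would, in place of code of your own. Each camera call takes 0.05 s, during which the arm holds its last target. There are 200 camera calls.

## Working session

There is one attempt and no reset: what is moved stays moved. The work goes in short steps, each a Python script; the robot and the scene stay as the last script left them, time stands still between calls to the robot, and variables do not carry over. Pictures are saved under pics/ and viewed, at most 14 in all, crops included, and the job is handed in when it is done.

```bash
ls; mkdir -p pics
python3 - <<'E'
from plant import *
import cv2
for n in("top","scene"):
    d=get_image(n); cv2.imwrite(f"pics/{n}0.png",d["frame"][:,:,::-1]); print(n,d["camera_matrix"],d["distortion"],d["xyz"],d["attitude"])
print(read_time_s(),read_eef_rot(),read_opening())
E
```

```text
pics
top [[468.58576138   0.         315.58586826]
 [  0.         468.58576138 239.99018486]
 [  0.           0.           1.        ]] [0.00930206 0.         0.         0.         0.        ] [0.49497944 0.00888162 0.86382591] [-0.70648273  0.707331   -0.01861531  0.01478131]
scene [[517.03770816   0.         315.25968616]
 [  0.         517.03770816 245.26499466]
 [  0.           0.           1.        ]] [-0.0364475  0.         0.         0.         0.       ] [ 1.37112135 -0.21583739  0.63911777] [ 0.71246273  0.52850586 -0.28332146 -0.36442745]
0.1 [ 1.80407373e-01  9.83591577e-01 -8.42291575e-04 -2.81747842e-04] 0.085132114159565
```

View pics/top0.png

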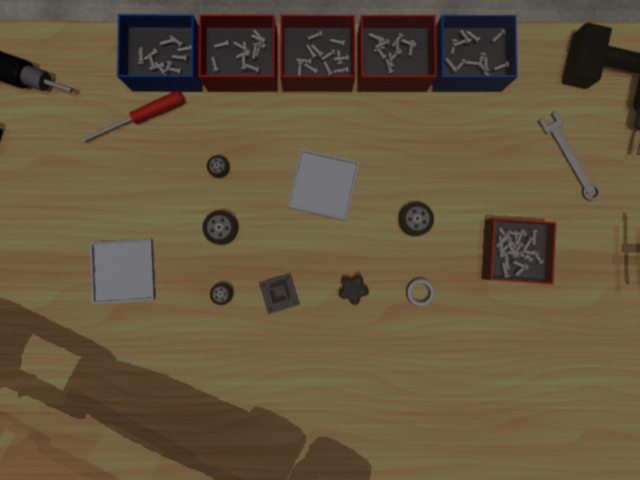

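View pics/scene0.png

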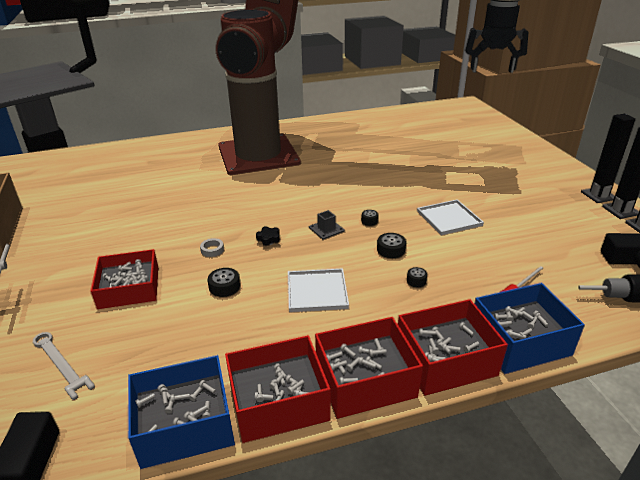

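The top view shows everything clearly. The small wheels are at about (218,166) and (221,293), the large wheels at (220,227) and (416,218), and the trays at (323,185) and (123,270). The flange is at (279,293), the star knob at (353,289) and the collar at (420,292).

```bash
cat > h.py <<'E'
from plant import *
import cv2, numpy as np
from scipy.spatial.transform import Rotation as R
def ray(d,px,z):
    u=cv2.undistortPoints(np.array([[px]],float),d["camera_matrix"],d["distortion"])[0,0]
    r=R.from_quat(d["attitude"]).apply([u[0],u[1],1]); o=np.array(d["xyz"])
    return o+r*(z-o[2])/r[2]
def blob(d,px,kind,half=32):
    c,r=map(int,px); y0,x0=max(r-half,0),max(c-half,0)
    im=d["frame"][y0:r+half,x0:c+half]; hsv=cv2.cvtColor(im,cv2.COLOR_RGB2HSV)
    bg=hsv[:,:,1]<90                       # bench wood is saturated
    m=(bg).astype(np.uint8)
    if kind=="tray": m=(bg&(hsv[:,:,2]>100)).astype(np.uint8)
    cs,_=cv2.findContours(m,cv2.RETR_EXTERNAL,cv2.CHAIN_APPROX_NONE)
    k=cv2.convexHull(max(cs,key=cv2.contourArea))+np.array([x0,y0])
    return k
E
python3 - <<'E'
from h import *
d=get_image("top")
f=d["frame"]
for p in [(220,227),(205,227),(160,200),(323,185),(218,166)]: print(p,cv2.cvtColor(f[p[1]:p[1]+1,p[0]:p[0]+1],cv2.COLOR_RGB2HSV)[0,0])
for n,p,k,z,h in [("L1",(220,227),"w",.028,26),("L2",(416,218),"w",.028,26),("S1",(218,166),"w",.024,18),("S2",(221,293),"w",.024,18),("T1",(323,185),"tray",.010,42),("T2",(123,270),"tray",.010,42)]:
    c=blob(d,p,k,h); rr=cv2.minAreaRect(c)
    P=ray(d,rr[0],z); b=[ray(d,q,z) for q in cv2.boxPoints(rr)]
    s=[np.linalg.norm(b[1]-b[0]),np.linalg.norm(b[2]-b[1])]; e=b[1]-b[0]
    print(n,np.round(rr[0],1),P.round(4),np.round(s,4),"yaw",round(np.degrees(np.arctan2(e[1],e[0]))%90,1))
E
```

```text
(220, 227) [13 25 71]
(205, 227) [19 94 30]
(160, 200) [ 22 102 115]
(323, 185) [128   9 118]
(218, 166) [11 22 92]
L1 [215.8 223.5] [0.5642 0.1825 0.028 ] [0.0499 0.0688] yaw 34.0
L2 [416.8 217.3] [ 0.5751 -0.1769  0.028 ] [0.0523 0.048 ] yaw 44.8
S1 [216.5 165.5] [0.6694 0.1829 0.024 ] [0.0306 0.0309] yaw 0.0
S2 [219.5 294. ] [0.4385 0.1756 0.024 ] [0.0303 0.0319] yaw 89.9
T1 [323.  184.3] [ 0.6375 -0.0095  0.01  ] [0.1149 0.1139] yaw 77.3
T2 [120.2 270.6] [0.4802 0.3582 0.01  ] [0.1126 0.1155] yaw 2.4
```

```bash
cat >> h.py <<'E'
def wheel(d,px,z,half=26):
    """centres (world) of bright hub and of dark silhouette, with silhouette size"""
    c,r=map(int,px); y0,x0=max(r-half,0),max(c-half,0)
    im=d["frame"][y0:r+half,x0:c+half]; hsv=cv2.cvtColor(im,cv2.COLOR_RGB2HSV).astype(int)
    dark=((hsv[:,:,2]<58)|(hsv[:,:,1]<60)).astype(np.uint8)
    out=[]
    cs,_=cv2.findContours(dark,cv2.RETR_EXTERNAL,cv2.CHAIN_APPROX_NONE)
    k=max(cs,key=cv2.contourArea); q=cv2.fitEllipse(cv2.convexHull(k)+np.array([x0,y0]))
    inside=cv2.drawContours(np.zeros_like(dark),[k],-1,1,-1)
    m=((hsv[:,:,2]>50)&(hsv[:,:,1]<60)&(inside>0)).astype(np.uint8)
    m=cv2.morphologyEx(m,cv2.MORPH_CLOSE,np.ones((3,3),np.uint8))
    cs,_=cv2.findContours(m,cv2.RETR_EXTERNAL,cv2.CHAIN_APPROX_NONE)
    g=cv2.minAreaRect(cv2.convexHull(np.vstack([c for c in cs if cv2.contourArea(c)>3]))+np.array([x0,y0]))
    mm=(d["xyz"][2]-z)/d["camera_matrix"][0,0]
    return ray(d,g[0],z),np.array(g[1])*mm,ray(d,q[0],z),np.array(q[1])*mm
E
python3 - <<'E'
from h import *
d=get_image("top")
for n,p,z,h in [("L1",(220,227),.028,28),("L2",(416,218),.028,28),("S1",(218,166),.024,20),("S2",(221,293),.024,20)]:
    print(n,*[np.round(v,4) for v in wheel(d,p,z,h)])
f=d["frame"][130:320,80:450,::-1]; cv2.imwrite("pics/crop.png",cv2.convertScaleAbs(cv2.resize(f,None,fx=2.1,fy=2.1,interpolation=2),alpha=2))
E
```

```text
L1 [0.5588 0.1776 0.028 ] [0.041 0.041] [0.5576 0.1749 0.028 ] [0.0596 0.0626]
L2 [ 0.5728 -0.1774  0.028 ] [0.041  0.0428] [ 0.5728 -0.1744  0.028 ] [0.0593 0.0623]
S1 [0.6704 0.1829 0.024 ] [0.0251 0.0269] [0.6682 0.1802 0.024 ] [0.0385 0.0404]
S2 [0.4385 0.1756 0.024 ] [0.0287 0.0269] [0.4399 0.1726 0.024 ] [0.0373 0.0411]
```

View pics/crop.png

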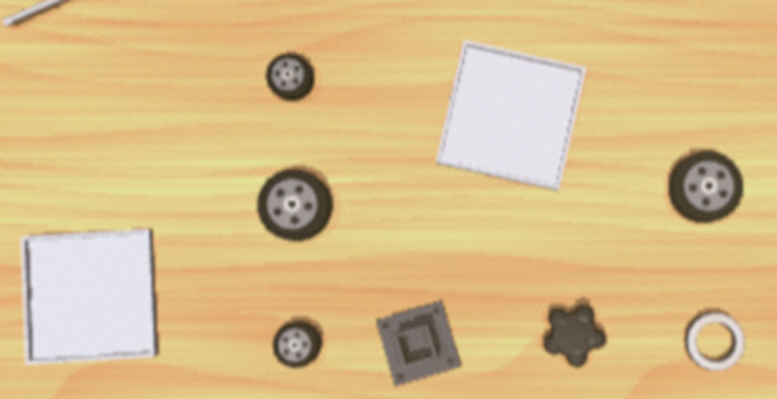

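Hub centres come out well: the sizes match, and the crop shows the tyre silhouettes are only biased by shadow. Next is the first large wheel (L1 to T2).

```bash
cat >> h.py <<'E'
T={"T1":(.6375,-.0095,-12.7),"T2":(.480,.3570,2.4)}
def quat(psi): return (R.from_euler("z",psi,degrees=True)*R.from_euler("x",180,degrees=True)).as_quat()
def best_psi(p,psis):
    c=[(abs(j[5]),s) for s in psis if (j:=solve_ik(p,quat(s))) is not None]
    return min(c)[1]
def pick_place(src,tray,pre,gz,pz,rel,goal=None,up=.29):
    tx,ty,a=T[tray]; gx,gy=goal if goal is not None else (tx,ty)
    psi=best_psi([gx,gy,up],[a+45+90*k for k in range(4)])
    psi_s=best_psi([*src,up],[psi,psi+180])
    move_to([*src,up],quat(psi_s)); gripper_to(pre)
    move_straight([*src,gz]); gripper_to(0)
    print("grip",read_opening(),read_gripper_force())
    move_straight([*src,up],feed=.2); print("held",round(read_opening(),4),read_force())
    if read_opening()<.03: raise SystemExit("missed")
    move_to([gx,gy,up],quat(psi)); move_straight([gx,gy,pz+.02],feed=.2); move_straight([gx,gy,pz],feed=.04)
    print("placed F",np.round(read_force(),1)); gripper_to(rel); pause(.2)
    move_straight([gx,gy,up],feed=.2); print("t",read_time_s(), np.round(read_joint_pos(),2))
E
python3 - <<'E'
from h import *
pick_place((.5588,.1772),"T2",.085,.176,.1795,.078)
gripper_to(.085)
d=get_image("top"); cv2.imwrite("pics/a1.png",cv2.convertScaleAbs(d["frame"][:,:,::-1],alpha=1.8))
d=get_image("scene"); cv2.imwrite("pics/a1s.png",d["frame"][:,:,::-1])
E
```

```text
grip 0.06017080298069589 65.67439913749695
held 0.0604 [-1.20401064 -0.16423014 -1.21177933]
placed F [-4.5 -3.5 10. ]
t 7.625 [ 0.51  0.26  1.7   0.    1.18 -0.32]
```

View pics/a1s.png

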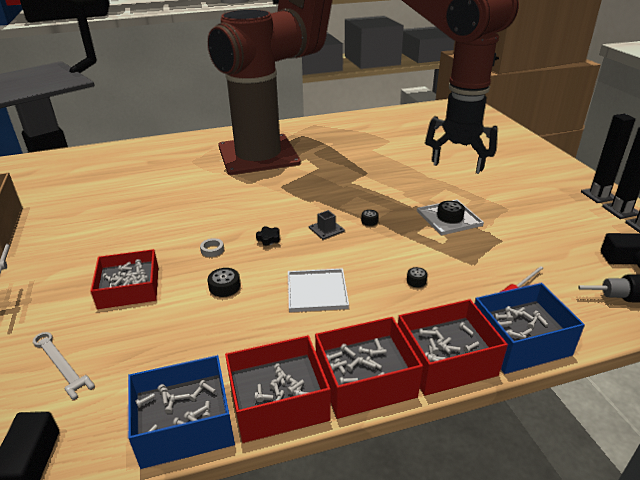

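The scene view shows the large wheel lying flat in the middle of tray 2, at about (451,211). Now the second large wheel.

Run:
```python
from h import *
pick_place((.5728,-.1770),"T1",.085,.176,.1790,.078)
move_to([.45,-.35,.35],quat(best_psi([.45,-.35,.35],[-90,0,90,180])))
d=get_image("top"); cv2.imwrite("pics/a2.png",cv2.convertScaleAbs(d["frame"][:,:,::-1],alpha=1.8))
print(read_time_s())
# black tyre inside the bright tray
for n,p in [("T1",(323,185)),("T2",(122,270))]:
    c,r=p;h=26
    im=d["frame"][r-h:r+h,c-h:c+h]; hsv=cv2.cvtColor(im,cv2.COLOR_RGB2HSV).astype(int)
    m=cv2.inRange(im.max(2),45,255); print(n,"V/tyre",im.max(2)[h,::4])
for n in T:
    P=T[n]; x=ray(d,(323,185),.031)
for n,p in [("T1",(323,185)),("T2",(122,270))]:
    print(n,*[np.round(v,4) for v in wheel(d,p,.031,24)])
```

```text
grip 0.06018599458246892 65.57867646217346
held 0.0603 [-0.62913683 -0.66278258 -1.64599863]
placed F [-6.8 -1.  12.9]
t 15.3583 [-0.14  0.35  1.59 -0.    1.2  -0.7 ]
16.8667
T1 V/tyre [127 127 121  39  80  77 107 112  55  85  39 117 127]
T2 V/tyre [126  37  71  82 105  71  86  69  41  32  27 129 128]Traceback (most recent call last):
  File "<stdin>", line 14, in <module>
  File "h.py", line 24, in wheel
    k=max(cs,key=cv2.contourArea); q=cv2.fitEllipse(cv2.convexHull(k)+np.array([x0,y0]))
                                     ~~~~~~~~~~~~~~^^^^^^^^^^^^^^^^^^^^^^^^^^^^^^^^^^^^^
cv2.error: OpenCV(4.12.0) /io/opencv/modules/imgproc/src/shapedescr.cpp:361: error: (-201:Incorrect size of input array) There should be at least 5 points to fit the ellipse in function 'fitEllipseNoDirect'
```

View pics/a2.png

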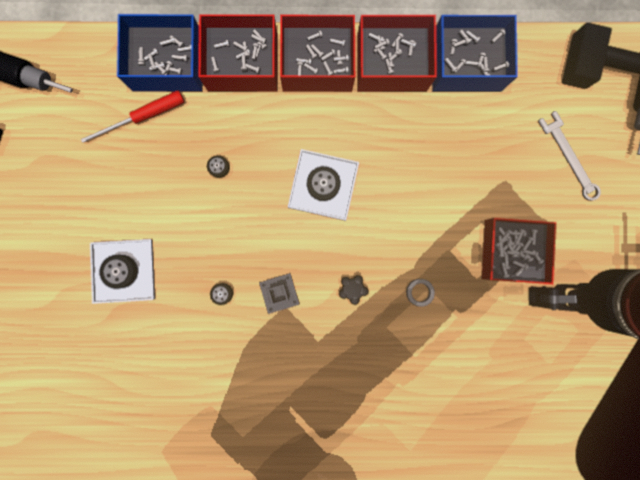

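The top view shows both large wheels centred in their trays, with hubs at about (323,182) and (116,270). I'll measure the hub centres and check them against the commanded positions, then place the small wheels.

```bash
cat >> h.py <<'E'
def hub_in_tray(d,px,z,half=24):
    c,r=px; im=d["frame"][r-half:r+half,c-half:c+half]; v=im.max(2)
    dark=(v<50).astype(np.uint8)
    cs,_=cv2.findContours(dark,cv2.RETR_EXTERNAL,cv2.CHAIN_APPROX_NONE)
    k=cv2.convexHull(max(cs,key=cv2.contourArea))
    ins=cv2.drawContours(np.zeros_like(dark),[k],-1,1,-1); ins=cv2.erode(ins,np.ones((5,5),np.uint8))
    m=((v>=50)&(ins>0)).astype(np.uint8)
    cs,_=cv2.findContours(m,cv2.RETR_EXTERNAL,cv2.CHAIN_APPROX_NONE)
    h=cv2.minAreaRect(cv2.convexHull(max(cs,key=cv2.contourArea))+np.array([c-half,r-half]))
    mm=(d["xyz"][2]-z)/d["camera_matrix"][0,0]
    return ray(d,h[0],z),np.array(h[1])*mm
E
python3 - <<'E'
from h import *
d=get_image("top"); g={}
for n,p in [("T1",(323,183)),("T2",(118,270))]:
    g[n],s=hub_in_tray(d,p,.031); print(n,g[n].round(4),s.round(4),"tray",T[n])
src={}
for n,p in [("S1",(218,166)),("S2",(221,293))]:
    w=wheel(d,p,.024,20); src[n]=w[0][:2]; print(n,*[np.round(v,4) for v in w])
ok=all(np.hypot(g[n][0]-T[n][0],g[n][1]-T[n][1])<.006 for n in T)
if ok:
    # wheels lie where released; average commanded and seen centre
    q=(g["T1"][:2]+np.array(T["T1"][:2]))/2
    pick_place(src["S1"],"T1",.065,.176,.2075,.056,goal=q)
    move_to([.45,-.35,.35],quat(best_psi([.45,-.35,.35],[-90,0,90,180])))
d=get_image("scene"); cv2.imwrite("pics/a3s.png",d["frame"][:,:,::-1])
E
```

```text
T1 [ 0.6382 -0.0091  0.031 ] [0.0427 0.0427] tray (0.6375, -0.0095, -12.7)
T2 [0.4794 0.3583 0.031 ] [0.0415 0.0427] tray (0.48, 0.357, 2.4)
S1 [0.6704 0.1829 0.024 ] [0.0266 0.0266] [0.6681 0.1802 0.024 ] [0.0378 0.0402]
S2 [0.4387 0.1751 0.024 ] [0.0281 0.0289] [0.4398 0.1726 0.024 ] [0.0373 0.0409]
grip 0.0378823018732614 60.923452377319336
held 0.0377 [ 0.56613604 -0.3752991  -1.8307598 ]
placed F [-5.5  0.2 10. ]
t 24.2667 [-0.14  0.35  1.59 -0.    1.2  -0.7 ]
```

View pics/a3s.png

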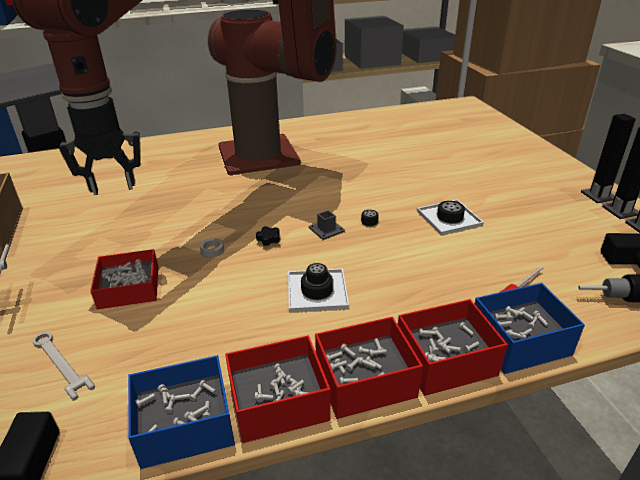

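The small wheel sits centred and flat on the large wheel in tray 1, at (317,272). Now the last one.

Run:
```python
from h import *
pick_place((.4389,.1748),"T2",.065,.176,.2075,.056,goal=(.4797,.3577))
move_to([.45,-.35,.35],quat(best_psi([.45,-.35,.35],[-90,0,90,180])))
d=get_image("top"); t=d["frame"][130:320,80:450,::-1]
for n,p in [("T1",(323,181)),("T2",(114,270))]:
    try: P,s=hub_in_tray(d,p,.055); print(n,P.round(4),s.round(4))
    except Exception as e: print(n,e)
t=cv2.convertScaleAbs(cv2.resize(t,None,fx=2,fy=2,interpolation=2)[:,:740],alpha=1.8)
s=get_image("scene")["frame"][180:320,260:500,::-1]; s=cv2.resize(s,(370,216))
o=np.zeros((600,740,3),np.uint8); o[:380]=t; o[380:596,:370]=s; cv2.imwrite("pics/a4.png",o)
```

```text
grip 0.038035601281825544 59.87129867076874
held 0.0384 [-0.43938029  0.22454887 -0.55209196]
placed F [-3.5 -2.6  9.3]
t 32.8917 [ 0.51  0.26  1.7  -0.    1.18 -0.32]
T1 [ 0.638 -0.009  0.055] [0.0269 0.0281]
T2 [0.4795 0.3581 0.055 ] [0.0259 0.0259]
```

View pics/a4.png

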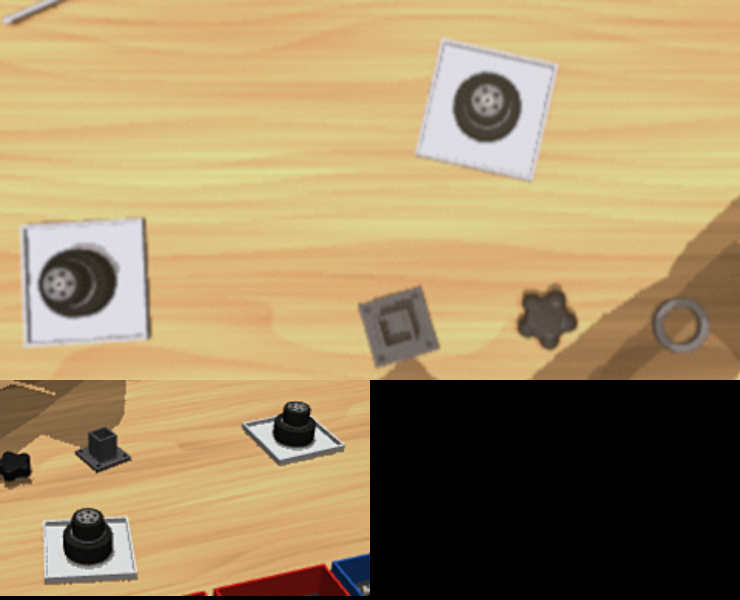

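Both stacks stand flat and centred, with hub centres within 1 mm of the measured large-wheel centres, and the bystanders haven't moved. I'm handing the job in.

```bash
python3 -c "
from plant import *
print(finish_job(), read_time_s())"
```

```text
the job is handed in; nothing more can be done
the job is handed in; nothing more can be done
```

Both wheel kits are made up and handed in: each tray has a large wheel flat in its middle with a small wheel centred on top, and the camera check before hand-in showed both stacks within about 1 mm and the other parts unmoved; the judge's result was not shown.

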